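# Swap three mini pedals into their own trays

### The arm

A 6-joint arm with a two-finger parallel gripper is mounted at the origin on the work surface. World frame = base frame: x ahead of the robot, y to its left, z up, the work surface at z = 0. Lengths are in mm, angles in rad, forces in N, time in s.
With the tool pointing down it reaches from about 275 to 825 mm from the base axis. Payload 5.2 kg.
Tool frame: the origin (TCP) lies at the very end of the fingers, on their centre line; the grasp point (between the pads) lies 19 mm behind it; z points along the fingers, y is the line along which they close (so a half turn about z gives the same grasp; the last joint's range is limited). The gripper opens to 93 mm and grips with 3 to 60 N. Pads are 15 mm wide; open, the fingers measure 128 mm over their backs; the gripper's body (75 mm by 188 mm) begins 65 mm behind the grasp point.
Start: joints at [-1.465, 0.259, 1.535, -0, 1.348, -0.203], TCP at [167.175, -523.982, 218.653] pointing down, gripper open.
Joint ranges: [-3.14, 3.14], [-0.91, 2.08], [0.19, 2.58], [-1.22, 4.36], [0.22, 2.71], [-3.12, 3.12]. Speed limits (rad/s): [2.57, 2.57, 3.14, 3.14, 3.14, 3.14].

### API

Orientations are given as [roll, pitch, yaw] about the fixed x, y, z axes, in that order (R = Rz(yaw) Ry(pitch) Rx(roll)).
In Python, from bench import robot gives the robot as it stands. The module is installed in compiled form; this text tells all that it offers. Calls block until the motion is done:
- robot.move_ptp(position, orientation): joint-space move of the TCP to a pose.
- robot.move_linear(position, ori=None, speed=150, f_stop=None): straight line of the TCP; ori=None keeps the orientation; speed is the mean speed in mm/s. With f_stop (N) it stops when the force on the tool has changed by that much, and returns True; else False.
- robot.move_j(angles): joint-space move.
- robot.move_gripper(opening): opening from 0.0 (shut) to 1.0 (fully open); the grip force is fixed at half the most; returns when the fingers have stopped.
- robot.sleep(seconds).
- robot.inverse_kinematics(position, orientation): joint angles nearest the present ones, or None.
- robot.get_image(name): name is "scene" or "top" or "wrist"; returns a dict with "img" (420x560x3 uint8, blue, green, red), "fovy" (degrees; the focal length in pixels is half the picture's height over the tangent of half this angle, whatever the lens; pixels are square), "cx", "cy" (the principal point, pixels), "eye" and "orientation" of the camera in the world. Camera axes: x right, y down, z forward; pixel columns grow to the right and rows downward; lengths in mm; the calibration is good to about 2 mm. A picture is of the moment at which its call begins. There is no depth.
A pose or a line that the arm cannot do raises robot.MotionError and nothing moves.
- robot.hand_in(): hands the job in; it is judged then, once.
Readings, each from a call of its own:
- robot.current_t(): time.
- robot.current_qpos(): joint angles.
- robot.current_joint_vel(): joint speeds.
- robot.current_joint_efforts(): joint torques, N m.
- robot.current_tcp_pos(): TCP position.
- robot.current_eef_rot(): TCP orientation.
- robot.current_contact_force(): force on the tool from outside, world axes, zero at the start.
- robot.current_ft_torque(): the same for the moment, N m.
- robot.current_gripper_width(): opening from 0.0 (shut) to 1.0 (fully open).
- robot.current_finger_force(): force on a finger pad.
Only numpy, scipy, OpenCV 4.12 (cv2) and the standard library are available. Lean on these libraries where they do the work, as an engineer would, in place of code of your own. Each camera call takes 0.05 s, during which the arm holds its last target. There are 200 camera calls.

### The job

The three finished mini pedals are lying in each other's trays: put each one into the tray of its own colour, flat on the tray floor and right way up, using the empty grey tray as the parking place on the way and leaving it empty again. Never lay a pedal on the bare bench, as it would scratch the bench or the paint, and leave the hex key set, the baseplate and the jack driver where they are.

Things in the scene. Friction and masses are not known exactly. Their poses are not given: they have to be found in the camera images.
- pedal_green: green mini guitar pedal, a die-cast box 93 (x) by 38 (y) by 31 (z) mm, about 0.22 kg, with a steel footswitch (10 mm tall, towards -x) and a black knob (11 mm tall, towards +x) on top. Origin: centre of its underside; z up; x along its length. At the start it lies in a tray of another colour, lengthwise.
- pedal_blue: blue mini guitar pedal, a die-cast box 93 (x) by 38 (y) by 31 (z) mm, about 0.22 kg, with a steel footswitch (10 mm tall, towards -x) and a black knob (11 mm tall, towards +x) on top. Origin: centre of its underside; z up; x along its length. At the start it lies in a tray of another colour, lengthwise.
- pedal_yellow: yellow mini guitar pedal, a die-cast box 93 (x) by 38 (y) by 31 (z) mm, about 0.22 kg, with a steel footswitch (10 mm tall, towards -x) and a black knob (11 mm tall, towards +x) on top. Origin: centre of its underside; z up; x along its length. At the start it lies in a tray of another colour, lengthwise.
- tray_green: green shallow tray fixed to the bench, 125 (x) by 70 (y) mm outside; floor 6 mm above the bench, 113 by 58 mm inside the rim; rim 6 mm wide, its top 10 mm above the bench. Origin: centre of its underside, on the bench; x along its length. Home of the green pedal; room for one pedal; holds a pedal of another colour at the start.
- tray_blue: blue shallow tray fixed to the bench, 125 (x) by 70 (y) mm outside; floor 6 mm above the bench, 113 by 58 mm inside the rim; rim 6 mm wide, its top 10 mm above the bench. Origin: centre of its underside, on the bench; x along its length. Home of the blue pedal; room for one pedal; holds a pedal of another colour at the start.
- tray_yellow: yellow shallow tray fixed to the bench, 125 (x) by 70 (y) mm outside; floor 6 mm above the bench, 113 by 58 mm inside the rim; rim 6 mm wide, its top 10 mm above the bench. Origin: centre of its underside, on the bench; x along its length. Home of the yellow pedal; room for one pedal; holds a pedal of another colour at the start.
- tray_grey: grey shallow tray fixed to the bench, 125 (x) by 70 (y) mm outside; floor 6 mm above the bench, 113 by 58 mm inside the rim; rim 6 mm wide, its top 10 mm above the bench. Origin: centre of its underside, on the bench; x along its length. The spare tray, empty at the start; room for one pedal.
- hex_key_set: red plastic hex key holder with dark keys, 34 (x, 40 over the keys) by 90 (y) by 22 (z) mm, lying loose on the bench; origin: centre of its underside. To be left alone.
- baseplate: bare zinc pedal baseplate, 68 (x) by 110 (y) by 4 (z) mm, lying loose on the bench; origin: centre of its underside. To be left alone.
- jack_driver: squat brass jack socket driver standing loose on its 22 mm wide end, 34 mm in diameter, 58 mm tall; origin: centre of its underside. To be left alone.
Mind the look-alikes: they are no part of the job. What is meant by the pedal_yellow is not pink or white, and is the larger of those in its own colour.

How it is judged (in metres and radians):
On the way:
1. one of the pedals is parked, let go, flat in the grey tray (((horizontal distance between pedal_green and tray_grey below 0.015 m and z of pedal_green in the frame of tray_grey between 0.003 and 0.009 m and angle between pedal_green's own z axis and vertical below 0.1 rad and linear speed of pedal_green below 0.02 m/s and contact force between the fingers and pedal_green below 0.2 N) or (horizontal distance between pedal_blue and tray_grey below 0.015 m and z of pedal_blue in the frame of tray_grey between 0.003 and 0.009 m and angle between pedal_blue's own z axis and vertical below 0.1 rad and linear speed of pedal_blue below 0.02 m/s and contact force between the fingers and pedal_blue below 0.2 N) or (horizontal distance between pedal_yellow and tray_grey below 0.015 m and z of pedal_yellow in the frame of tray_grey between 0.003 and 0.009 m and angle between pedal_yellow's own z axis and vertical below 0.1 rad and linear speed of pedal_yellow below 0.02 m/s and contact force between the fingers and pedal_yellow below 0.2 N))), for 0.2 s.
At the end, for the whole second after the job is handed in: each pedal lies in the tray of its own colour, its centre within 15 mm of the tray's, its underside on the tray floor (within 3 mm), upright within 0.1 rad, at rest and released; so the grey tray is empty (horizontal distance between pedal_green and tray_green below 0.015 m and z of pedal_green in the frame of tray_green between 0.003 and 0.009 m and angle between each of pedal_green, pedal_blue, pedal_yellow's own z axis and vertical below 0.1 rad and linear speed of each of pedal_green, pedal_blue, pedal_yellow below 0.02 m/s and contact force between the fingers and pedal_green below 0.2 N and horizontal distance between pedal_blue and tray_blue below 0.015 m and z of pedal_blue in the frame of tray_blue between 0.003 and 0.009 m and contact force between the fingers and pedal_blue below 0.2 N and horizontal distance between pedal_yellow and tray_yellow below 0.015 m and z of pedal_yellow in the frame of tray_yellow between 0.003 and 0.009 m and contact force between the fingers and pedal_yellow below 0.2 N); the robot touches nothing.
It fails at once if a pedal lies on the bare bench (height (world z) of any of pedal_green, pedal_blue, pedal_yellow below 0.003 m).
It fails at once if the hex key set is moved more than 20 mm (distance of hex_key_set from where it was at the start of the episode above 0.02 m).
It fails at once if the baseplate is moved more than 20 mm (distance of baseplate from where it was at the start of the episode above 0.02 m).
It fails at once if the jack driver is moved more than 20 mm (distance of jack_driver from where it was at the start of the episode above 0.02 m).
It also fails if it takes over 112 s, if anything falls off the work surface, if the arm or the gripper's body presses on something with over 40 N, if the wrist force passes 120 N, or if a joint passes its speed limit or range.

## Working session

There is one attempt and no reset: what is moved stays moved. The work goes in short steps, each a Python script; the robot and the scene stay as the last script left them, time stands still between calls to the robot, and variables do not carry over. Pictures are saved under pics/ and viewed, at most 14 in all, crops included, and the job is handed in when it is done.

```bash
mkdir -p pics
python3 - <<'E'
from bench import robot
import cv2
for n in("top","scene"):
    d=robot.get_image(n); cv2.imwrite(f"pics/{n}0.png",d["img"]); print(n,d["fovy"],d["cx"],d["cy"],d["eye"],d["orientation"])
E
```

```text
top 57.50568492404666 281.1105816329944 211.8560099513446 [393.68981146 -44.22385953 998.41943556] [-2.96702594 -0.02174446 -1.54397365]
scene 47.122694520781394 273.8826217438086 213.80260904065491 [1158.67742323   -1.59697066  962.09200833] [-2.56777671 -0.00765619  1.71355372]
```

View pics/top0.png

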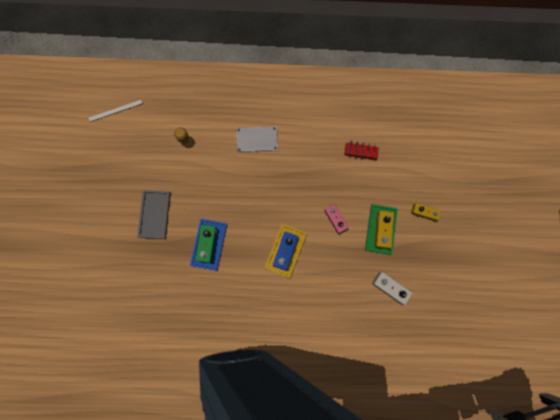

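View pics/scene0.png

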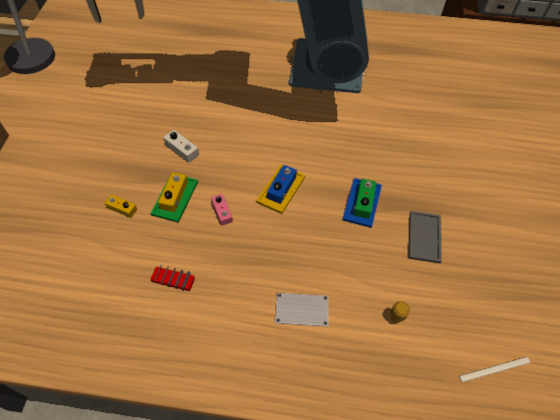

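Top view: the grey tray is at (154,215), empty. The blue tray (209,245) holds the green pedal, the yellow tray (286,251) holds the blue pedal, and the green tray (382,230) holds a yellow pedal.

Candidates for pedal_yellow: yellow in the green tray (384,229), small yellow on the bench (427,212), pink (336,219), white (393,288). By the description (larger yellow, in a tray) it is the one at (384,229). Next I check this with a crop and get coarse poses.

```bash
cat > h.py <<'E'
from bench import robot
import cv2, numpy as np
from scipy.spatial.transform import Rotation as Ro
def cam(d):
    f=d["img"].shape[0]/2/np.tan(np.radians(d["fovy"])/2)
    return f,Ro.from_euler("xyz",d["orientation"]).as_matrix(),np.array(d["eye"],float)
def toplane(d,px,z):
    f,R,e=cam(d); px=np.atleast_2d(px).astype(float)
    r=np.c_[(px[:,0]-d["cx"])/f,(px[:,1]-d["cy"])/f,np.ones(len(px))]@R.T
    return (e+r*((z-e[2])/r[:,2])[:,None])[:,:2]
def proj(d,P):
    f,R,e=cam(d); c=(np.atleast_2d(P)-e)@R
    return np.c_[c[:,0]/c[:,2]*f+d["cx"],c[:,1]/c[:,2]*f+d["cy"]]
E
python3 - <<'E'
from h import *
d=robot.get_image("top"); s=robot.get_image("scene")
for n,p,q,z in [("grey",(154,215),(425,237),6),("blueT/green",(208,243),(366,198),37),("yelT/blue",(288,250),(282,184),37),("greenT/yel",(385,229),(173,191),37),("jack",(181,134),(401,309),58),("plate",(257,139),(302,309),4),("hex",(362,151),(173,278),22),("pink",(336,219),(222,209),20),("white",(393,288),(181,145),20),("smally",(427,212),(121,205),20)]:
    print(n,toplane(d,p,z).round(),toplane(s,q,z).round())
c=d["img"][180:280,300:450]; cv2.imwrite("pics/crop.png",cv2.resize(c,None,fx=4,fy=4,interpolation=2))
E
```

```text
grey [[551. 270.]] [[558. 270.]]
blueT/green [[479. 120.]] [[490. 127.]]
yelT/blue [[467. -80.]] [[479. -73.]]
greenT/yel [[ 528. -326.]] [[ 537. -324.]]
jack [[756. 203.]] [[765. 204.]]
plate [[769.  10.]] [[772.  10.]]
hex [[ 739. -273.]] [[ 750. -271.]]
pink [[ 552. -204.]] [[ 560. -203.]]
white [[ 380. -348.]] [[ 382. -346.]]
smally [[ 578. -443.]] [[ 583. -440.]]
```

View pics/crop.png

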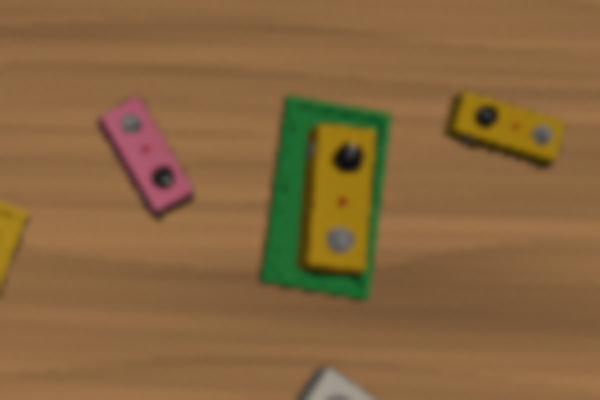

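The crop confirms it: the yellow pedal in the green tray is clearly larger than the small yellow look-alike at upper right. Next, a close wrist view of each tray.

Run:
```python
from h import *
import pickle
print(robot.current_eef_rot()); D={}
for n,x,y in [("green",532,-325),("yellow",473,-77),("blue",484,123),("grey",554,270)]:
    robot.move_ptp([x-40,y,240],[np.pi,0,0]); d=robot.get_image("wrist"); D[n]=d
    print(n,robot.current_qpos().round(2) if hasattr(robot.current_qpos(),'round') else robot.current_qpos(),d["eye"],d["orientation"],proj(d,[x,y,20]),robot.current_t())
print(d["fovy"],d["cx"],d["cy"])
pickle.dump(D,open("D.pkl","wb"))
m=np.vstack([np.hstack([D["green"]["img"],D["yellow"]["img"]]),np.hstack([D["blue"]["img"],D["grey"]["img"]])])
cv2.imwrite("pics/w.png",cv2.resize(m,(800,600)))
```

```text
[-3.14049375e+00 -2.27723904e-04  3.08784049e-01]
green [-0.77  0.32  1.4  -0.    1.42  0.8 ] [ 558.7231777  -324.97423588  406.20515849] [ 2.89534367e+00  5.75454034e-04 -1.57083766e+00] [[278.97016337 141.41759063]] 1.675
yellow [-0.43  0.04  1.74 -0.    1.36  1.14] [500.80676098 -77.3141165  406.74001459] [ 2.89687108e+00 -1.93101876e-04 -1.57093663e+00] [[278.35425706 143.03102983]] 2.725
blue [ 0.02  0.08  1.7  -0.    1.36  1.6 ] [511.82274215 122.838648   406.0992747 ] [ 2.89552182e+00 -5.04394034e-05 -1.57046218e+00] [[278.54295313 142.57646186]] 3.5917
grey [ 0.29  0.3   1.43 -0.    1.42  1.86] [581.33642911 269.41973605 405.81456583] [ 2.89462553e+00 -5.55183072e-04 -1.57080963e+00] [[277.95474519 141.77463914]] 4.3333
59.061299913471636 278.72782262769334 207.7904033868635
```

View pics/w.png

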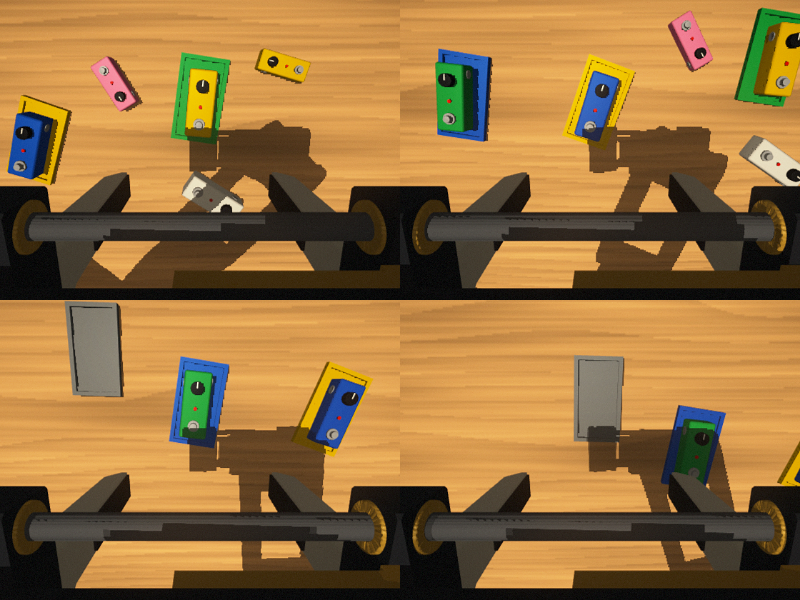

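Wrist mosaic (half scale): the green tray with the yellow pedal is at (200,97), the yellow tray with the blue pedal at (600,100), the blue tray with the green pedal at (198,400), and the empty grey tray at (598,398). All are clear of obstacles. I'll fit box silhouettes for the poses.

```bash
cat >> h.py <<'E'
from scipy.optimize import minimize
HUE={"yellow":(20,33),"green":(45,85),"blue":(100,125)}
DIM={"tray":(125,70,0,10),"pedal":(93,38,6,37)}
def hull(d,col,near):
    h=cv2.cvtColor(d["img"],cv2.COLOR_BGR2HSV)
    if col=="grey": m=cv2.inRange(h,(0,0,60),(179,45,255))
    elif col=="yellow": m=cv2.inRange(h,(20,190,30),(33,255,255))
    else: m=cv2.inRange(h,(HUE[col][0],110,25),(HUE[col][1],255,255))
    w=np.zeros_like(m); u,v=proj(d,[*near,20])[0].astype(int); cv2.rectangle(w,(u-75,v-90),(u+75,v+85),255,-1); m&=w
    m=cv2.morphologyEx(m,cv2.MORPH_OPEN,np.ones((3,3)))
    n,l,st,_=cv2.connectedComponentsWithStats(m)
    m=np.isin(l,[i for i in range(1,n) if st[i,4]>60]).astype(np.uint8)
    return cv2.convexHull(cv2.findNonZero(m)).reshape(-1,2).astype(np.float32)
def fit(d,kind,col,near):
    H=hull(d,col,near); L,W,z0,z1=DIM[kind]; A=cv2.contourArea(H)
    def model(p):
        a=p[2]/50; R=np.array([[np.cos(a),-np.sin(a)],[np.sin(a),np.cos(a)]])
        c=np.array([[i*L/2,j*W/2] for i in(-1,1) for j in(-1,1)])@R.T+p[:2]
        P=np.vstack([np.c_[c,np.full(4,z)] for z in(z0,z1)])
        return cv2.convexHull(proj(d,P).astype(np.float32)).reshape(-1,2)
    def cost(p):
        M=model(p); I=cv2.intersectConvexConvex(M,H)[0]; return 1-I/(A+cv2.contourArea(M)-I)
    best=min((minimize(cost,[near[0],near[1],a],method="Nelder-Mead",options=dict(initial_simplex=np.array([near[0],near[1],a])+np.array([[0,0,0],[15,0,0],[0,15,0],[0,0,10]]))) for a in(-15,-5,5)),key=lambda r:r.fun)
    x,y,a=best.x; return np.array([x,y,a/50]),best.fun,model(best.x)
E
python3 - <<'E'
from h import *
import pickle
D=pickle.load(open("D.pkl","rb")); ims=[]; P={}
for t,p,near in [("green","yellow",(532,-325)),("yellow","blue",(473,-77)),("blue","green",(484,123)),("grey",None,(554,270))]:
    d=D[t]; im=d["img"].copy()
    for k,c in [("tray",t),("pedal",p)]:
        if c:
            r,f,M=fit(d,k,c,near); P[k+"_"+c]=r; print(k,c,r.round(3),round(f,3)); cv2.polylines(im,[M.round().astype(int)],True,(255,0,255),1)
    ims.append(im[40:240,180:380])
pickle.dump(P,open("P.pkl","wb"))
cv2.imwrite("pics/fit.png",cv2.resize(np.vstack([np.hstack(ims[:2]),np.hstack(ims[2:])]),(600,600)))
E
```

```text
tray green [ 5.32591e+02 -3.24889e+02 -1.49000e-01] 0.007
pedal yellow [ 5.28871e+02 -3.26962e+02 -9.60000e-02] 0.027
tray yellow [ 4.69848e+02 -7.45540e+01 -3.47000e-01] 0.005
pedal blue [ 4.66344e+02 -7.31220e+01 -3.10000e-01] 0.083
tray blue [ 4.79896e+02  1.24749e+02 -1.60000e-01] 0.014
pedal green [ 4.79618e+02  1.28002e+02 -1.10000e-01] 0.036
tray grey [ 5.53896e+02  2.71267e+02 -3.60000e-02] 0.258
```

View pics/fit.png

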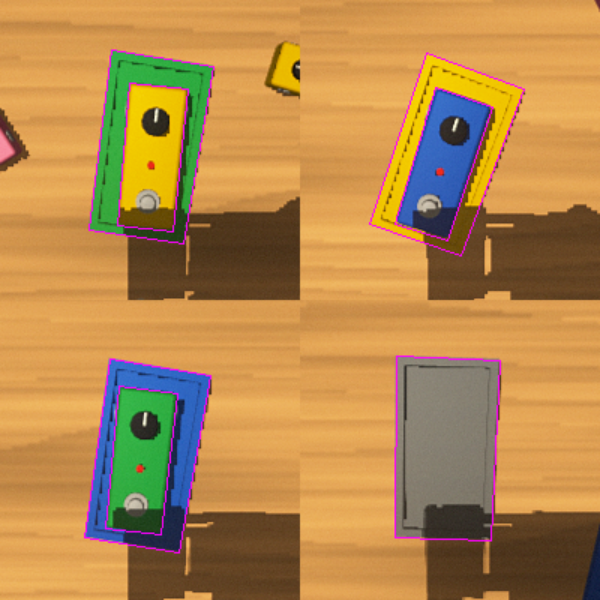

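The fits match well. Leg 1: green pedal to the grey tray.

```bash
cat >> h.py <<'E'
import pickle
def transfer(p,t,zc=150,zg=14.5):
    P=pickle.load(open("P.pkl","rb")); a=P["pedal_"+p]; b=P["tray_"+t]
    o=lambda y:[np.pi,0,y]
    robot.move_gripper(0.68)
    robot.move_ptp([a[0],a[1],zc],o(a[2]))
    robot.move_linear([a[0],a[1],60],speed=150)
    print("hit" if robot.move_linear([a[0],a[1],zg],speed=60,f_stop=8) else "free",np.round(robot.current_tcp_pos(),1))
    robot.move_gripper(0.0); robot.sleep(.2); print("w",robot.current_gripper_width()*93,"F",robot.current_finger_force())
    zg=robot.current_tcp_pos()[2]
    robot.move_linear([a[0],a[1],zc],speed=80)
    print("lifted w",robot.current_gripper_width()*93)
    robot.move_linear([b[0],b[1],zc],o(b[2]),speed=200)
    robot.move_linear([b[0],b[1],zg+15],speed=120)
    print("down",robot.move_linear([b[0],b[1],zg-2],speed=25,f_stop=5),np.round(robot.current_tcp_pos(),1))
    robot.move_gripper(0.68); robot.sleep(.4)
    robot.move_linear([b[0],b[1],zc],speed=150)
    print("t",robot.current_t())
def check(p,t,fn):
    b=pickle.load(open("P.pkl","rb"))["tray_"+t]
    robot.move_ptp([b[0]-60,b[1],220],[np.pi,0,0]); d=robot.get_image("wrist")
    r,f,M=fit(d,"pedal",p,b[:2]); print(p,r.round(3),round(f,3),"off",(r-b).round(2),robot.current_t())
    im=d["img"].copy(); cv2.polylines(im,[M.round().astype(int)],True,(255,0,255),1); cv2.imwrite(fn,im)
    P=pickle.load(open("P.pkl","rb")); P["pedal_"+p]=r; pickle.dump(P,open("P.pkl","wb"))
E
python3 - <<'E'
from h import *
transfer("green","grey"); check("green","grey","pics/c1.png")
E
```

```text
free [479.9 128.   14.6]
w 37.774643737694724 F 30.0007501244545
lifted w 37.6612120599657
down True [553.6 271.2  14.7]
t 14.7667
green [ 5.53349e+02  2.72141e+02 -2.60000e-02] 0.04 off [-0.55  0.87  0.01] 15.275
```

View pics/c1.png

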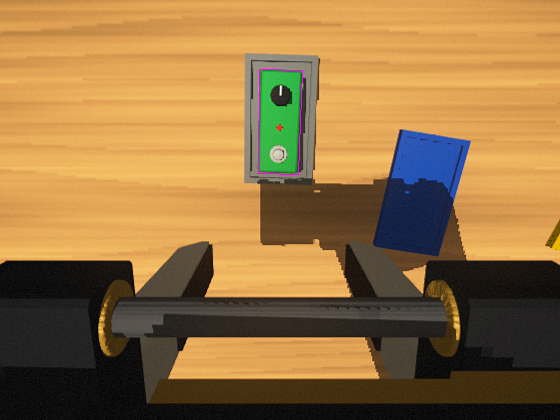

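The green pedal sits flat and centred in the grey tray (pixel 279,120), and the blue tray is empty. Now the other three legs, each with a check.

```bash
python3 - <<'E'
from h import *
for p,t,prev in [("blue","blue",None),("yellow","yellow",None),("green","green",None)]:
    transfer(p,t); check(p,t,f"pics/e_{p}.png")
    w=robot.current_gripper_width()*93; print("width",w)
    P=pickle.load(open("P.pkl","rb"))
    if np.linalg.norm((P["pedal_"+p]-P["tray_"+t])[:2])>10: print("BAD"); break
E
python3 - <<'E'
from h import *
d=robot.get_image("top"); s=robot.get_image("scene"); cv2.imwrite("pics/end.png",cv2.resize(np.hstack([d["img"],s["img"]])[90:330],(800,171)))
m=np.hstack([d["img"][60:300,100:460],s["img"][110:350,90:450]]); cv2.imwrite("pics/end.png",m)
for n,p in [("d",d),("s",s)]:
    print(n,cv2.absdiff(p["img"],cv2.imread("pics/top0.png" if n=="d" else "pics/scene0.png")).mean())
E
```

```text
free [466.6 -73.2  14.6]
w 37.67628815604442 F 30.000451505184174
lifted w 37.74364003522325
down True [479.7 124.8  14.6]
t 26.025
blue [ 4.93363e+02  1.35214e+02 -1.42000e-01] 0.512 off [13.47 10.47  0.02] 26.5333
width 63.159789144973956
BAD
d 22.696473922902495
s 8.724335317460318
```

View pics/end.png

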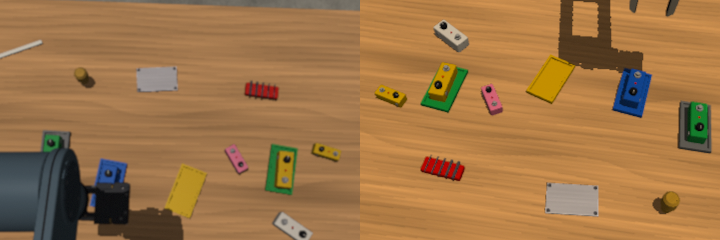

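The "BAD" flag is a false alarm: a blue pedal on a blue tray defeats the colour fit. The picture shows it sitting in its tray at about (632,92). I'll continue without the colour fit.

Run:
```python
from h import *
transfer("yellow","yellow"); transfer("green","green")
P=pickle.load(open("P.pkl","rb")); ims=[]
for t in("green","yellow","blue"):
    b=P["tray_"+t]; robot.move_ptp([b[0]-60,b[1],240],[np.pi,0,0]); d=robot.get_image("wrist"); im=d["img"].copy()
    a=b[2]; R=np.array([[np.cos(a),-np.sin(a)],[np.sin(a),np.cos(a)]])
    c=np.array([[-46.5,-19],[46.5,-19],[46.5,19],[-46.5,19]])@R.T+b[:2]
    cv2.polylines(im,[proj(d,np.c_[c,np.full(4,37)]).round().astype(int)],True,(255,0,255),1); ims.append(im[20:220,150:400])
robot.move_ptp([350,-250,300],[np.pi,0,0]); ims.append(robot.get_image("scene")["img"][100:300,300:550])
cv2.imwrite("pics/end2.png",cv2.resize(np.vstack([np.hstack(ims[:2]),np.hstack(ims[2:])]),(750,600))); print(robot.current_t())
```

```text
free [ 529.1 -327.1   14.7]
w 37.61666044113214 F 30.000590085983276
lifted w 38.30340853996773
down True [469.6 -74.4  14.7]
t 38.0833
free [553.6 272.2  14.7]
w 37.810372412830496 F 29.982950091362
lifted w 37.72752294878949
down True [ 532.4 -324.7   14.7]
t 50.8417
54.8083
```

View pics/end2.png

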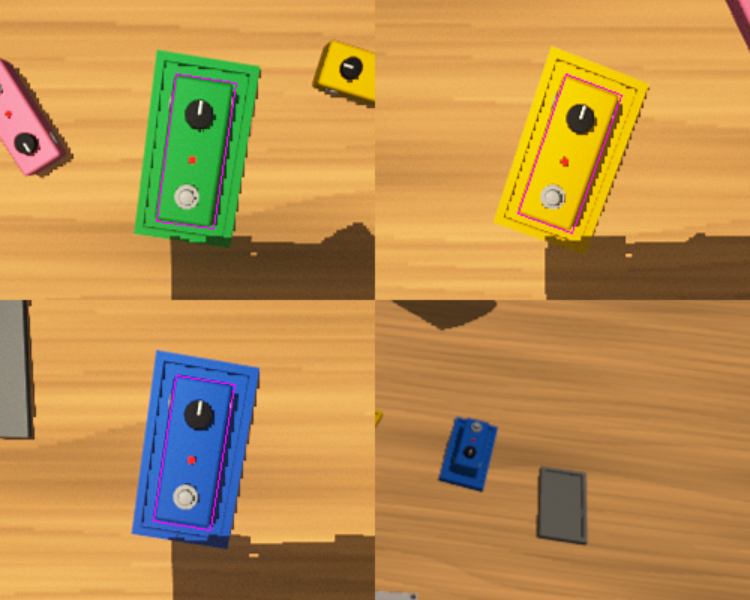

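Each pedal matches its expected outline in its own tray: green at (200,155), yellow at (570,155), blue at (200,455). The grey tray at (562,506) is empty.

```bash
python3 -c "
from bench import robot
print(robot.hand_in())"
```

```text
the job is handed in; nothing more can be done
None
```

I handed the job in at about 55 s: the last pictures show each pedal flat, upright and centred in its own tray, with the grey tray empty again; the hand-in call gave no verdict.

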